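Stand the chopping boards in the sprung kitchen rack

TASK

Put the two chopping boards away from their sloping drying stands: stand each on its long edge in the slotted rack, the thick board in the wide bay and the thin board in the narrow bay, pressed gently down past the spring keeper until it rests fully on the rack's floor, upright and centred along the bay, and let go. Do not ram the boards against the rack, and leave the tile trivet in the rack and everything else on the counter where it is.

Things in the scene. Friction and masses are not known exactly. Their poses are not given: they have to be found in the camera images.
- thick_board: Larger wooden chopping board, 18 mm thick (x) x 200 mm long (y) x 150 mm tall (z), about 0.4 kg. Origin: middle of its lower long edge. Starts leaning 0.5 rad from upright on a sloping steel stand, foot 30 mm above the counter, top edge towards the robot; the backrest covers the lower 75 mm of its robot-side face, the upper half is free on both faces.
- thin_board: Smaller wooden chopping board, 10 mm thick (its x) x 160 mm long (its y) x 130 mm tall (its z), about 0.16 kg. Origin: middle of its lower long edge face. It starts leaning on a similar stand in the same way.
- rack: Fixed rack: dark wooden base 155 (x) x 220 (y) x 12 mm, upright steel walls to 87 mm above the counter with flared lips to 100 mm; slots run along its y. Origin: underside, base from x = -92 to +62 mm. Along +x: narrow bay, slot with the trivet, wide bay. Each board bay has a fixed wall on its +x side and a spring keeper on its -x side; a board rests on the base.
- keeper_narrow (a joint): Grey spring keeper on the -x side of the narrow bay, facing a fixed steel wall: 100 mm long, 69 mm high. Its sloping upper two thirds leaves a mouth 17 mm wide; lower down the gap is only 5 mm, so the 10 mm board must be pressed down (about 5 to 15 N), pushes it back and is then held against the wall. Value: how far it is pushed back, 0 to 0.009 m.
- keeper_wide (a joint): Grey spring keeper on the -x side of the wide bay, facing a fixed steel wall: 100 mm long, 69 mm high. Its sloping upper two thirds leaves a mouth 25 mm wide; lower down the gap is only 13 mm, so the 18 mm board must be pressed down (about 5 to 15 N), pushes it back and is then held against the wall. Value: how far it is pushed back, 0 to 0.009 m.
- bay_narrow (a point): Floor of the narrow bay (12 mm above the counter): where the origin of the thin board belongs, against the fixed wall 5 mm to its +x. Axes as the rack.
- bay_wide (a point): Floor of the wide bay (12 mm above the counter): where the origin of the thick board belongs, against the fixed wall 9 mm to its +x. Axes as the rack.
- trivet: Square terracotta tile trivet, 85 x 85 x 10 mm, standing loosely in the rack's middle slot, top 97 mm above the counter; leave it. Origin: middle of its lower edge.
- mug: White mug, 90 mm tall, bystander. Origin: centre of its underside.
- jar: Amber glass jar, 90 mm tall, bystander. Origin: centre of its underside.
- bowl: White bowl, 130 mm wide, 55 mm tall, bystander. Origin: centre of its underside.
- spoon: Steel spoon, 220 mm long, lying, bystander. Origin: centre of its underside.
- pepper: Dark wooden pepper mill, 130 mm tall, bystander. Origin: centre of its underside.
There are look-alikes about, which are no part of the job. Leave any white look-alike of the thick_board alone.

How it is judged:
By the outcome, as a careful person would: the job done as asked, in the order asked, and still so for the second after the job is handed in, with the robot touching nothing.
It also fails if it takes over 72 s, if anything falls off the work surface, if the arm or the gripper's body presses on something with over 40 N, if the wrist force passes 120 N, or if a joint passes its speed limit or range.

ROBOT

A 7-joint arm with a two-finger parallel gripper is mounted at the origin on the work surface. World frame = base frame: x ahead of the robot, y to its left, z up, the work surface at z = 0. Lengths are in m, angles in rad, forces in N, time in s.
With the tool pointing down it reaches from about 0.4 to 0.925 m from the base axis. Payload 5.6 kg.
Tool frame: the origin (TCP) lies at the very end of the fingers, on their centre line; the grasp point (between the pads) lies 19 mm behind it; z points along the fingers, y is the line along which they close (so a half turn about z gives the same grasp; the last joint's range is limited). The gripper opens to 85 mm and grips with 20 to 120 N. Pads are 22 mm wide; open, the fingers measure 114 mm over their backs; the gripper's body (76 mm by 85 mm) begins 54 mm behind the grasp point. The pads swing forward as they close: fully open they stand 13 mm farther back than shut.
Start: joints at [-1.326, 0.468, -0.012, 1.603, 0.006, 1.071, -0.056], TCP at [0.185, 0.623, 0.231] pointing down, gripper open.
Joint ranges: [-2.53, 2.53], [-0.31, 2.02], [-1.57, 1.55], [0.28, 2.44], [-1.29, 4.43], [0.15, 1.84], [-2.92, 2.92]. Speed limits (rad/s): [2.57, 2.57, 3.14, 3.14, 3.14, 3.14, 3.14].

INTERFACE

Orientations are given as [roll, pitch, yaw] about the fixed x, y, z axes, in that order (R = Rz(yaw) Ry(pitch) Rx(roll)).
In Python, from rig import manip, hand, imaging, job_done gives the robot as it stands. Calls block until the motion is done:
- manip.move_ptp(position, orientation): joint-space move of the TCP to a pose.
- manip.move_linear(position, vel=0.15, rotation=None, max_force=None): straight line of the TCP; rotation=None keeps the orientation; vel is the mean speed in m/s. With max_force (N) it stops when the force on the tool has changed by that much, and returns True; else False.
- manip.goto_joints(angles): joint-space move.
- hand.move_gripper(opening, grasp_force=None): opening from 0.0 (shut) to 1.0 (fully open); grasp_force is the grip in N (None keeps the last); returns when the fingers have stopped.
- manip.dwell(seconds).
- manip.inverse_kinematics(position, orientation): joint angles nearest the present ones, or None.
- imaging.camera(name): name is "side" or "top"; returns a dict with "pixels" (480x640x3 uint8, red, green, blue), "camera_matrix" (3x3 intrinsics, pixels), "k1" (the pictures are not rectified: a ray, as slopes to the right and down, at radius r is drawn at 1 + k1 r^2 times it, then the intrinsics apply), "R" (3x3) and "t" (3): a world point X has camera coordinates R X + t. Camera axes: x right, y down, z forward; pixel columns grow to the right and rows downward; lengths in m; the calibration is good to about 2 mm. A picture is of the moment at which its call begins. There is no depth.
A pose or a line that the arm cannot do raises manip.Unreachable and nothing moves.
- job_done(): hands the job in; it is judged then, once.
Readings, each from a call of its own:
- manip.read_clock(): time.
- manip.read_qpos(): joint angles.
- manip.read_joint_vel(): joint speeds.
- manip.read_tau(): joint torques, N m.
- manip.read_eef_pos(): TCP position.
- manip.read_tool_rot(): TCP orientation.
- manip.read_wrist_force(): force on the tool from outside, world axes, zero at the start.
- manip.read_wrist_torque(): the same for the moment, N m.
- manip.read_opening(): opening from 0.0 (shut) to 1.0 (fully open).
- manip.read_finger_force(): force on a finger pad.
Only numpy, scipy, OpenCV 4.12 (cv2) and the standard library are available. Lean on these libraries where they do the work, as an engineer would, in place of code of your own. Each camera call takes 0.05 s, during which the arm holds its last target. There are 200 camera calls.

## Working session

There is one attempt and no reset: what is moved stays moved. The work goes in short steps, each a Python script; the robot and the scene stay as the last script left them, time stands still between calls to the robot, and variables do not carry over. Pictures are saved under pics/ and viewed, at most 10 in all, crops included, and the job is handed in when it is done.

```bash
mkdir -p pics; ls
python3 - <<'E'
from rig import manip, hand, imaging
import cv2,numpy as np
for n in("side","top"):
    c=imaging.camera(n); cv2.imwrite(f"pics/{n}0.png",c["pixels"][:,:,::-1])
    print(n,c["camera_matrix"].tolist(),c["k1"],(-c["R"].T@c["t"]).round(3),c["R"].round(3).tolist())
print(manip.read_clock())
E
```

```text
pics
side [[609.0689458709929, 0.0, 313.3323079277508], [0.0, 609.0689458709929, 251.10892578684803], [0.0, 0.0, 1.0]] -0.19697508380808826 [ 0.365 -0.809  1.004] [[0.982, -0.188, 0.008], [-0.136, -0.742, -0.657], [0.129, 0.644, -0.754]]
top [[609.2669459735829, 0.0, 317.05161411161646], [0.0, 609.2669459735829, 234.15743159942514], [0.0, 0.0, 1.0]] -0.17187163424845242 [0.219 0.013 1.567] [[0.011, -1.0, 0.007], [-0.982, -0.013, -0.187], [0.187, -0.005, -0.982]]
0.1
```

View pics/side0.png

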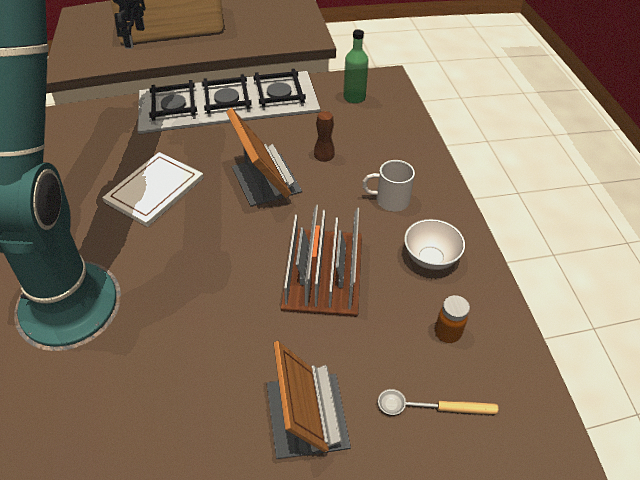

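View pics/top0.png

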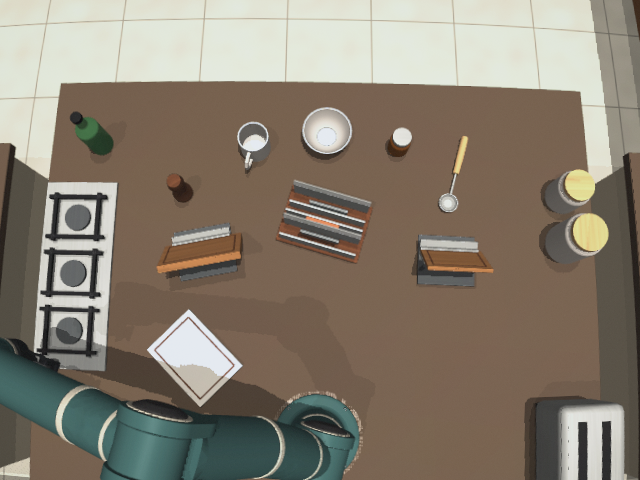

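Side view: orange leaning boards at (258,155) and (300,395), rack at (323,260), and a white flat look-alike at (153,187). Top view: leaning boards at (200,253), about 85 px long, and (455,260), about 72 px long; rack at (325,222), white board at (195,357).
The candidates for thick_board are the longer wooden board at top (200,253), the shorter wooden one at (455,260) (the thin board) and the white one at (195,357). The longer wooden leaning board fits; I'm confirming with an enlarged crop.

Run:
```python
import cv2,numpy as np
s=cv2.imread("pics/side0.png");t=cv2.imread("pics/top0.png")
f=lambda im,x,y,w=133,h=100:cv2.resize(im[y:y+h,x:x+w],(400,300),interpolation=cv2.INTER_CUBIC)
cv2.imwrite("pics/m1.png",np.vstack([np.hstack([f(s,200,105),f(s,245,335,160,120)]),np.hstack([f(t,140,205),f(t,395,210)])]))
g=lambda im,x,y,w,h:cv2.resize(im[y:y+h,x:x+w],(400,500),interpolation=cv2.INTER_CUBIC)
cv2.imwrite("pics/m2.png",np.hstack([g(s,275,200,96,120),g(t,273,170,104,104*5//4)]))
```

```text
(no output)
```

View pics/m1.png

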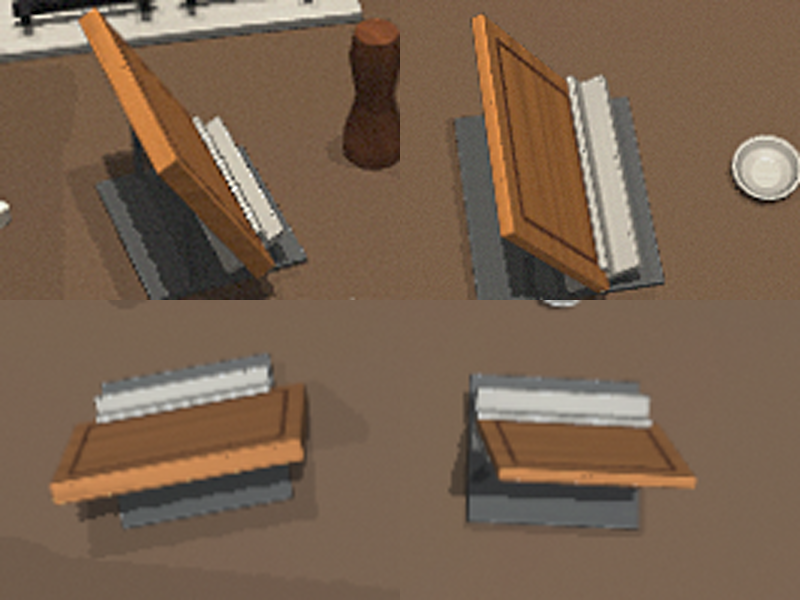

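View pics/m2.png

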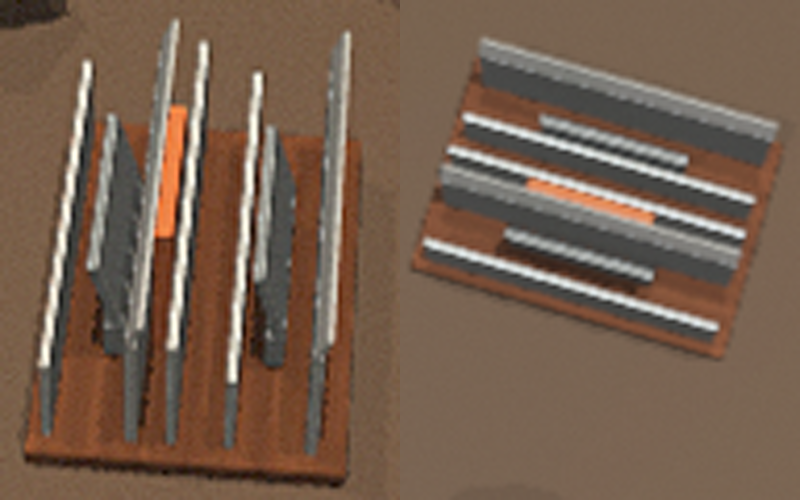

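Crop: the left board (longer, thicker edge) is the thick one, the right the thin one; both are wooden and lean toward the robot. The rack, from the robot side outward, has a low outer wall, the narrow keeper, a flared wall, the trivet, two inner walls, the wide keeper and a far flared wall. This confirms the thick board at top (200,253), not the white one.

```bash
cat > h.py <<'E'
import cv2,numpy as np
from rig import manip,hand,imaging,job_done
from scipy.spatial.transform import Rotation as Ro
def proj(c,X):
    p=np.atleast_2d(X)@c["R"].T+c["t"]; s=p[:,:2]/p[:,2:]; s=s*(1+c["k1"]*(s**2).sum(1,keepdims=True))
    K=c["camera_matrix"]; return s*[K[0,0],K[1,1]]+K[:2,2]
def rays(c,px):
    s=cv2.undistortPoints(np.array(px,float).reshape(-1,1,2),c["camera_matrix"],np.array([c["k1"],0,0,0,0.]))[:,0]
    return -c["R"].T@c["t"], np.c_[s,np.ones(len(s))]@c["R"]
def cast(c,px,z):
    o,d=rays(c,px); return o+d*((z-o[2])/d[:,2])[:,None]
def tri(c1,p1,c2,p2):
    o1,d1=rays(c1,[p1]);o2,d2=rays(c2,[p2]);A=np.stack([d1[0],-d2[0]],1)
    k=np.linalg.lstsq(A,o2-o1,rcond=None)[0];a=o1+k[0]*d1[0];b=o2+k[1]*d2[0]
    return (a+b)/2,np.linalg.norm(a-b)
def hsv(c): return cv2.cvtColor(c["pixels"],cv2.COLOR_RGB2HSV)
def biggest(m):
    cs=cv2.findContours(m.astype(np.uint8),cv2.RETR_EXTERNAL,cv2.CHAIN_APPROX_NONE)[0]
    return max(cs,key=cv2.contourArea)
E
python3 - <<'E'
from h import *
t=imaging.camera("top");s=imaging.camera("side");H=hsv(t);S=hsv(s)
for n,p in dict(table=(330,300),base=(300,253),base2=(297,200),band=(205,266),band2=(450,268),face=(200,252),trivet=(322,221)).items(): print(n,H[p[1],p[0]])
for n,p in dict(base=(320,307),top=(241,135),end=(275,185),face=(255,150)).items(): print("s",n,S[p[1],p[0]])
for n,(x0,x1,y0,y1),z,L in(("thick",(140,260,215,290),.1616,.2),("thin",(400,510,220,300),.144,.16)):
    M=(H[...,0]<18)&(H[...,1]>140)&(H[...,2]>165);W=np.zeros_like(M);W[y0:y1,x0:x1]=M[y0:y1,x0:x1]
    r=cv2.boxPoints(cv2.minAreaRect(biggest(W)));print(n,r.round(1).tolist(),cast(t,r,z).round(4).tolist(),W.sum())
E
```

```text
table [ 14  81 123]
base [ 14  84 122]
base2 [ 10 136 122]
band [75  9 55]
band2 [ 14 147 206]
face [ 13 141 125]
trivet [ 11 152 227]
s base [ 12 168 117]
s top [ 14 175 207]
s end [ 17 159  88]
s face [ 13 163 136]
thick [[156.6999969482422, 265.5], [239.0, 250.60000610351562], [240.3000030517578, 257.3999938964844], [158.0, 272.29998779296875]] [[0.4067, 0.3823, 0.1616], [0.4449, 0.1884, 0.1616], [0.4289, 0.185, 0.1616], [0.3907, 0.3785, 0.1616]] 545
thin [[427.8999938964844, 268.6000061035156], [428.1000061035156, 265.3999938964844], [492.20001220703125, 268.70001220703125], [492.0, 272.0]] [[0.41, -0.2577, 0.144], [0.4178, -0.2582, 0.144], [0.4109, -0.414, 0.144], [0.4031, -0.4133, 0.144]] 206
```

Run:
```python
from h import *
t=imaging.camera("top");s=imaging.camera("side");H=hsv(t);S=hsv(s)
for n,c,HH,(x0,x1,y0,y1) in(("top",t,H,(265,385,170,270)),("side",s,S,(270,372,200,325))):
    M=(HH[...,0]<15)&(HH[...,1]>112)&(HH[...,2]<200);W=np.zeros(M.shape,np.uint8);W[y0:y1,x0:x1]=M[y0:y1,x0:x1]
    W=cv2.morphologyEx(W,cv2.MORPH_OPEN,np.ones((2,2)))
    hull=cv2.convexHull(np.argwhere(W)[:,::-1].astype(np.int32))
    q=cv2.approxPolyDP(hull,5,True)[:,0].astype(float);r=cv2.boxPoints(cv2.minAreaRect(hull))
    print(n,"quad",q.tolist(),cast(c,q,.012).round(4).tolist())
    if n=="top":print("rect",r.round(1).tolist(),cast(t,r,.012).round(4).tolist(),cast(t,r,0).round(4).tolist())
# predicted side pixels of top-edge ends (box corners)
for n,P in(("thick",[[.4067,.3823,.1616],[.3907,.3785,.1616],[.4449,.1884,.1616],[.4289,.185,.1616]]),("thin",[[.4178,-.2582,.144],[.41,-.2577,.144],[.4109,-.414,.144],[.4031,-.4133,.144]])): print(n,proj(s,P).round(1).tolist())
def up(im,x,y,w,h,k=4,pts=()):
    o=cv2.resize(im[y:y+h,x:x+w],None,fx=k,fy=k,interpolation=cv2.INTER_CUBIC)
    for p in pts: cv2.circle(o,tuple(int(v) for v in ((np.array(p)-[x,y]+.5)*k)),2,(0,255,0),-1)
    return o
im=np.ascontiguousarray(s["pixels"][:,:,::-1])
P1=proj(s,[[.4067,.3823,.1616],[.3907,.3785,.1616],[.4449,.1884,.1616],[.4289,.185,.1616]]);P2=proj(s,[[.4178,-.2582,.144],[.41,-.2577,.144],[.4109,-.414,.144],[.4031,-.4133,.144]])
cv2.imwrite("pics/m3.png",np.hstack([up(im,220,100,90,120,4,P1),up(im,260,335,100,120,4,P2)]))
```

```text
top quad [[372.0, 208.0], [357.0, 263.0], [277.0, 240.0], [293.0, 188.0]] [[0.5868, -0.138, 0.012], [0.4406, -0.0984, 0.012], [0.4982, 0.1092, 0.012], [0.6382, 0.0704, 0.012]]
rect [[275.8999938964844, 240.89999389648438], [291.6000061035156, 185.3000030517578], [373.29998779296875, 208.39999389648438], [357.6000061035156, 264.0]] [[0.4958, 0.1121, 0.012], [0.6456, 0.0742, 0.012], [0.5858, -0.1415, 0.012], [0.438, -0.0999, 0.012]] [[0.4979, 0.1128, 0.0], [0.6489, 0.0747, 0.0], [0.5887, -0.1427, 0.0], [0.4397, -0.1008, 0.0]]
side quad [[362.0, 234.0], [358.0, 315.0], [282.0, 311.0], [299.0, 230.0]] [[0.6506, 0.0674, 0.012], [0.5907, -0.1438, 0.012], [0.4439, -0.1067, 0.012], [0.5153, 0.1044, 0.012]]
thick [[232.5, 107.7], [225.9, 109.4], [259.0, 158.1], [251.7, 160.0]]
thin [[278.2, 340.3], [273.5, 340.7], [289.5, 425.8], [284.4, 426.2]]
```

View pics/m3.png

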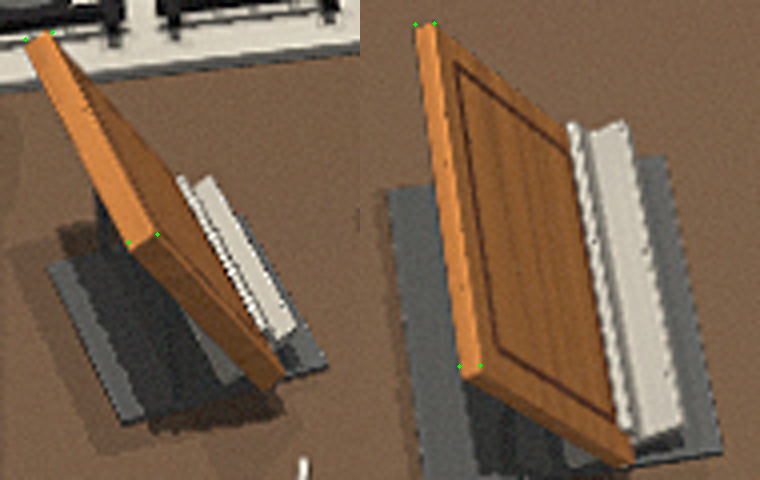

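The predicted top-edge corners fall within 1–3 px of the real ones in the side view (thick (232,108)/(252,160), thin (274,341)/(285,427)), so the board poses hold. Next are the rack's wall lines.

Run:
```python
from h import *
t=imaging.camera("top");s=imaging.camera("side")
for n,c,(x0,x1,y0,y1),thr in(("top",t,(265,385,170,270),165),("side",s,(270,372,200,325),165)):
    HH=hsv(c);M=(HH[...,1]<60)&(HH[...,2]>thr);W=np.zeros(M.shape,np.uint8);W[y0:y1,x0:x1]=M[y0:y1,x0:x1]
    k,lab,st,_=cv2.connectedComponentsWithStats(W)
    for i in range(1,k):
        if st[i,4]<25: continue
        p=np.argwhere(lab==i)[:,::-1].astype(np.float32);vx,vy,a,b=cv2.fitLine(p,cv2.DIST_L2,0,.01,.01).ravel()
        u=(p-[a,b])@[vx,vy];e=np.array([[a,b]]+[vx,vy]*np.array([[u.min()-.5],[u.max()+.5]]))
        for z in(.069,.087,.1):
            q=cast(c,e,z);d=q[0]-q[1];d*=np.sign(d[1])
            print(n,st[i,4],e.round(1).tolist() if z==.069 else "",z,q[:,:2].round(4).tolist(),"L",np.linalg.norm(d).round(4),"yaw",np.arctan2(-d[0],d[1]).round(4))
```

```text
top 156 [[288.6000061035156, 199.60000610351562], [364.6000061035156, 221.6999969482422]] 0.069 [[0.5924, 0.0788], [0.5375, -0.1136]] L 0.2001 yaw -0.2778
top 156  0.087 [[0.5879, 0.078], [0.5337, -0.1121]] L 0.1977 yaw -0.2778
top 156  0.1 [[0.5846, 0.0775], [0.5309, -0.111]] L 0.1959 yaw -0.2778
top 172 [[285.3999938964844, 208.1999969482422], [362.6000061035156, 230.6999969482422]] 0.069 [[0.57, 0.0864], [0.5144, -0.1085]] L 0.2026 yaw -0.2778
top 172  0.087 [[0.5657, 0.0855], [0.5108, -0.107]] L 0.2002 yaw -0.2778
top 172  0.1 [[0.5627, 0.0848], [0.5083, -0.106]] L 0.1984 yaw -0.2778
top 177 [[278.3999938964844, 232.1999969482422], [355.6000061035156, 254.89999389648438]] 0.069 [[0.508, 0.1026], [0.4528, -0.0908]] L 0.2011 yaw -0.2781
top 177  0.087 [[0.5046, 0.1015], [0.45, -0.0895]] L 0.1986 yaw -0.2781
top 177  0.1 [[0.502, 0.1007], [0.448, -0.0886]] L 0.1969 yaw -0.2781
side 96 [[308.0, 278.5], [316.8999938964844, 204.5]] 0.069 [[0.5016, -0.0792], [0.5581, 0.12]] L 0.2071 yaw -0.2767
side 96  0.087 [[0.499, -0.0933], [0.5544, 0.1021]] L 0.2031 yaw -0.2767
side 96  0.1 [[0.497
[... 479 characters left out ...]
 [[0.5114, -0.1082], [0.5659, 0.0846]] L 0.2004 yaw -0.2754
side 153  0.1 [[0.5093, -0.1181], [0.5631, 0.072]] L 0.1975 yaw -0.2754
side 147 [[284.8999938964844, 287.6000061035156], [295.70001220703125, 214.5]] 0.069 [[0.4536, -0.0933], [0.5077, 0.0982]] L 0.199 yaw -0.2754
side 147  0.087 [[0.4519, -0.1071], [0.5049, 0.0807]] L 0.1952 yaw -0.2754
side 147  0.1 [[0.4506, -0.1171], [0.5029, 0.0681]] L 0.1924 yaw -0.2754
side 151 [[330.1000061035156, 291.5], [336.6000061035156, 216.5]] 0.069 [[0.5377, -0.1184], [0.5928, 0.0765]] L 0.2026 yaw -0.2756
side 151  0.087 [[0.5344, -0.1317], [0.5884, 0.0594]] L 0.1987 yaw -0.2756
side 151  0.1 [[0.532, -0.1413], [0.5853, 0.0471]] L 0.1958 yaw -0.2756
```

Run:
```python
import cv2
s=cv2.imread("pics/side0.png")
o=cv2.resize(s[265:325,276:372],None,fx=8,fy=8,interpolation=cv2.INTER_CUBIC);cv2.imwrite("pics/m4.png",o)
```

```text
(no output)
```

View pics/m4.png

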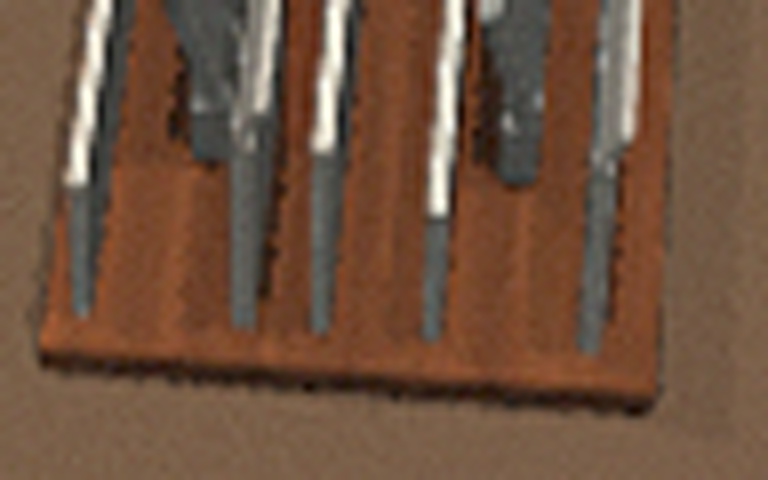

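The crop shows the wall feet on the base at crop x 72–94, 230–254, 310–330, 422–442 and 577–600 (rows 318–352), and the base front edge from (42,345) to (655,388).

Run:
```python
from h import *
s=imaging.camera("side");a=.277;E=np.array([[np.cos(a),-np.sin(a)],[np.sin(a),np.cos(a)]])
f=lambda v:(np.array(v)+.5)/8-.5+[276,265]
for v in([72,318],[94,318],[230,328],[254,328],[310,333],[330,333],[422,340],[442,340],[577,352],[600,352],[42,345],[655,388]):
    print(v,(E@cast(s,[f(v)],.012)[0,:2]).round(4))
# upper corner of the vertical wall end (z .087) and lip ends z .1
for v,z in(([232,148],.087),([590,160],.087),([610,160],.087),([262,112],.1),([635,140],.1),([245,112],.1)):print(v,z,(E@cast(s,[f(v)],z)[0,:2]).round(4))
def g(b):
    for n,p,o in(("pick thick",[.44,.2836,.13],[np.pi,-.5,b]),):
        pass
```

```text
[72, 318] [0.4593 0.0357]
[94, 318] [0.4648 0.0362]
[230, 328] [0.4991 0.0364]
[254, 328] [0.5051 0.0369]
[310, 333] [0.5192 0.0367]
[330, 333] [0.5242 0.0372]
[422, 340] [0.5473 0.0372]
[442, 340] [0.5523 0.0376]
[577, 352] [0.5862 0.0371]
[600, 352] [0.592  0.0376]
[42, 345] [0.4528 0.0267]
[655, 388] [0.6062 0.0278]
[232, 148] 0.087 [0.5   0.035]
[590, 160] 0.087 [0.5853 0.0394]
[610, 160] 0.087 [0.5901 0.0399]
[262, 112] 0.1 [0.507  0.0364]
[635, 140] 0.1 [0.5954 0.0362]
[245, 112] 0.1 [0.503 0.036]
```

```bash
cat >> h.py <<'E'
A=-.277; EX=np.array([np.cos(A),np.sin(A),0]); EY=np.array([-np.sin(A),np.cos(A),0])
M=np.array([[0,1,0],[1,0,0],[0,0,-1.]]).T
def tool(yaw,tilt,flip):
    R=Ro.from_euler("ZY",[yaw,-tilt]).as_matrix()@M
    if flip: R=R@np.diag([-1,-1,1])
    return Ro.from_matrix(R).as_euler("xyz")
def bz(yaw): return Ro.from_euler("ZY",[yaw,-.5]).as_matrix()[:,2]
thick=dict(c=np.array([.4178,.2836,.1616]),yaw=.1945,d=.049,h=.15,u=.5775,v=.137)
thin=dict(c=np.array([.4105,-.3365,.144]),yaw=-.045,d=.033,h=.13,u=.4945,v=.137)
def grasp(b): return b["c"]-b["d"]*bz(b["yaw"])
def bay(b,foot,dx=0,dy=0): return EX*(b["u"]+dx)+EY*(b["v"]+dy)+[0,0,foot+b["h"]-b["d"]]
def say(m=""): print(m,"t",round(manip.read_clock(),1),"tcp",np.round(manip.read_eef_pos(),4),"F",np.round(manip.read_wrist_force(),1),"open",round(manip.read_opening(),3),"ff",np.round(manip.read_finger_force(),1))
E
python3 - <<'E'
from h import *
print(np.round(manip.read_tool_rot(),3))
for n,b in(("thick",thick),("thin",thin)):
  for f in(0,1):
    g=grasp(b);print(n,f,g.round(4))
    for p,o in((g+.08*bz(b["yaw"]),tool(b["yaw"],.5,f)),(g,tool(b["yaw"],.5,f)),(g+.12*bz(b["yaw"]),tool(b["yaw"],.5,f)),(bay(b,.15),tool(A,0,f)),(bay(b,.012),tool(A,0,f))):
        q=manip.inverse_kinematics(p,o);print(None if q is None else np.round(q,2))
E
```

```text
[-3.142  0.     2.854]
thick 0 [0.4408 0.2881 0.1186]
[-1.19  0.09  0.34  2.36  0.76  0.4  -1.33]
[-1.71  0.52  1.1   2.37 -1.21  0.21  0.59]
[-1.16 -0.01  0.26  2.35  0.69  0.52 -1.27]
[-0.55  0.41  0.71  1.76 -0.3   1.08 -0.02]
[-0.48  0.58  0.62  1.87 -0.44  0.84  0.09]
thick 1 [0.4408 0.2881 0.1186]
[-0.84  0.1  -0.03  2.34  0.82  0.43  1.75]
[-0.89  0.3   0.09  2.32  1.2   0.27  1.39]
[-0.87  0.   -0.04  2.33  0.69  0.51  1.87]
[ 0.84  0.76 -1.32  1.67  0.76  1.32  2.25]
[-0.07  0.52  0.08  1.84 -0.05  0.79  2.9 ]
thin 0 [ 0.4263 -0.3372  0.115 ]
[ 0.27  0.2   0.66  2.28 -1.    0.6   1.68]
[ 0.62  0.36  0.21  2.24 -1.22  0.44  1.86]
[ 0.08  0.1   0.89  2.28 -0.84  0.65  1.55]
[-0.67  0.25  0.73  1.95 -0.19  1.01 -0.14]
[-0.55  0.46  0.61  2.06 -0.39  0.73  0.03]
thin 1 [ 0.4263 -0.3372  0.115 ]
[-0.1   0.31  1.13  2.29 -1.15  0.74 -1.32]
[ 0.62  0.36  0.21  2.24 -1.22  0.44 -1.28]
[-0.32  0.25  1.41  2.29 -1.03  0.81 -1.39]
[-0.35  0.22  0.33  1.94 -0.08  1.    2.89]
[-0.15  0.41  0.11  2.04 -0.06  0.7   2.87]
```

Run:
```python
from h import *
b=thick;g=grasp(b);z=bz(b["yaw"])
hand.move_gripper(.8,90)
manip.goto_joints([-.84,.1,-.03,2.34,.82,.43,1.75-np.pi]);say("pre");print(g+.08*z)
manip.move_linear(list(g+.08*z),rotation=list(tool(b["yaw"],.5,0)))
manip.move_linear(list(g),vel=.1,max_force=15);say("at")
hand.move_gripper(0,90);say("closed")
print(manip.move_linear(list(g+.12*z),vel=.1,max_force=25));say("lift")
for n in("side","top"): cv2.imwrite(f"pics/{n}1.png",imaging.camera(n)["pixels"][:,:,::-1])
```

```text
pre t 2.3 tcp [0.4029 0.279  0.1886] F [-0.6 -0.9  0.4] open 0.8 ff 0.0
[0.40321804 0.2807275  0.18880506]
at t 3.5 tcp [0.4407 0.2883 0.1187] F [0.4 0.1 0.2] open 0.798 ff 0.0
closed t 4.0 tcp [0.4399 0.2881 0.1186] F [-6.1 -1.3  5.4] open 0.201 ff 87.9
False
lift t 5.3 tcp [0.3843 0.2767 0.2233] F [ 0.5 -0.3 -3. ] open 0.196 ff 87.6
```

Run:
```python
from h import *
b=thick
manip.move_ptp(list(bay(b,.15,-.0025)),list(tool(A,0,0)));say("over")
manip.move_linear(list(bay(b,.115,-.0025)),vel=.1);say("low");print(bay(b,.115,-.0025))
t=imaging.camera("top");s=imaging.camera("side")
for c,n in((t,"top"),(s,"side")):cv2.imwrite(f"pics/{n}2.png",c["pixels"][:,:,::-1])
# predicted corners of the held board
o=manip.read_eef_pos()-np.array([0,0,b["h"]-b["d"]])
C=[o+EX*x+EY*y+[0,0,z] for z in(0,.15) for y in(-.1,.1) for x in(-.009,.009)]
im=s["pixels"][:,:,::-1].copy();crop=cv2.resize(im[120:320,260:420],None,fx=3,fy=3,interpolation=cv2.INTER_CUBIC)
for p in proj(s,C):cv2.circle(crop,tuple(int(v) for v in (p-[260,120]+.5)*3),2,(0,255,0),-1)
it=cv2.resize(t["pixels"][160:280,260:380,::-1],(320,320),interpolation=cv2.INTER_CUBIC);pad=np.zeros((600,320,3),np.uint8);pad[:320]=it
cv2.imwrite("pics/m5.png",np.hstack([crop,pad]))
```

```text
over t 6.8 tcp [ 0.59   -0.0238  0.2503] F [-0.4  0.7 -3.3] open 0.197 ff 87.7
low t 7.3 tcp [ 0.5905 -0.0251  0.2159] F [-0.2 -0.2 -2.8] open 0.2 ff 87.7
[ 0.59054666 -0.02546838  0.216     ]
```

View pics/m5.png

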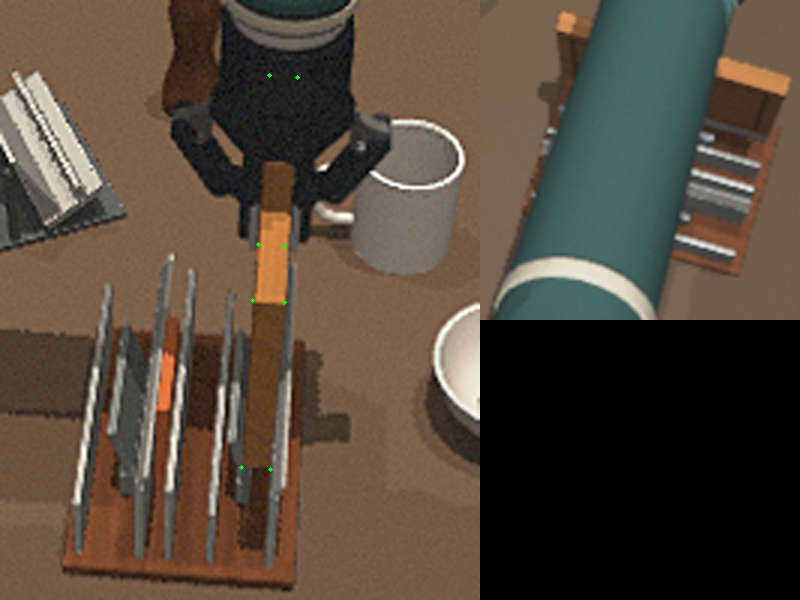

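Side crop: the held board's near end, (245–272, 467) at the bottom and (253–288, 302) at the top, agrees with the prediction to about 1 px, offset slightly to +x. I'm quantifying that offset.

Run:
```python
from h import *
b=thick;t=imaging.camera("top");s=imaging.camera("side")
o=manip.read_eef_pos()-np.array([0,0,b["h"]-b["d"]])
S=hsv(s);z=np.linspace(.0,.15,61);Pm=proj(s,[o-EY*.1+[0,0,k] for k in z])
res=[]
for y in range(226,264,3):
    r=S[y,330:372];print(y,round(float(np.interp(y,Pm[::-1,1][::-1] if Pm[0,1]<Pm[-1,1] else Pm[::-1,1],Pm[::-1,0])),1),"".join("#" if (q[1]>140 and q[0]<25) else "." for q in r))
q=proj(s,[o-EY*.1,o-EY*.1+EX*.01]);print("px per 10mm",q[1]-q[0])
H=hsv(t);Mk=(H[...,0]<18)&(H[...,1]>120)&(H[...,2]>150);Mk[:160]=0;Mk[220:]=0;Mk[:,:260]=0;Mk[:,390:]=0
p=np.argwhere(Mk)[:,::-1];print(len(p))
k,l,st,_=cv2.connectedComponentsWithStats(Mk.astype(np.uint8));print(st[1:][st[1:,4]>8])
print(proj(t,[o+EX*x+EY*y+[0,0,.15] for y in(-.1,.1) for x in(-.009,.009)]).round(1).tolist())
```

```text
226 348.5 ...............##########.................
229 348.3 ..............##########..................
232 348.1 ####..........##########..................
235 347.9 .##....#......##########....##............
238 347.6 #.#...........#########.....###...........
241 347.4 #.#..........##########.....###...........
244 347.2 .#...........#########......###...........
247 347.0 .............####.#####.....#.............
250 346.7 ##...........#########.....###............
253 346.5 ##..........##########.....####...........
256 346.3 #....#......#########......###............
259 346.1 #....#......#####.###......###............
262 345.8 #...........####.####......###............
px per 10mm [5.33642456 0.38948525]
244
[[289 164   7   8  45]
 [349 181  28  14 199]]
[[374.5, 195.6], [376.7, 188.0], [287.9, 170.6], [290.3, 163.2]]
```

Run:
```python
from h import *
b=thick
print(manip.move_linear(list(bay(b,.07,-.0025)),vel=.06,max_force=10));say()
print(manip.move_linear(list(bay(b,.045,-.0025)),vel=.05,max_force=15));say()
f0=manip.read_wrist_force()
print(manip.move_linear(list(bay(b,.022,-.002)),vel=.03,max_force=22));say()
```

```text
False
 t 8.4 tcp [ 0.5909 -0.0256  0.1713] F [-0.6 -0.2 -3.9] open 0.197 ff 87.7
False
 t 9.1 tcp [ 0.5909 -0.0257  0.146 ] F [ 2.1 -1.  -2.9] open 0.198 ff 89.0
False
 t 10.0 tcp [ 0.591  -0.0257  0.1228] F [ 1.8 -1.6 -3.9] open 0.2 ff 89.1
```

Run:
```python
from h import *
b=thick
print(manip.move_linear(list(bay(b,.008,-.0015)),vel=.02,max_force=20));say()
for n in("side","top"): cv2.imwrite(f"pics/{n}3.png",imaging.camera(n)["pixels"][:,:,::-1])
```

```text
True
 t 10.6 tcp [ 0.5914 -0.0254  0.1124] F [-0.4 -0.9  2.7] open 0.199 ff 90.1
```

Run:
```python
from h import *
b=thick
hand.move_gripper(.55);say("rel")
manip.move_linear(list(bay(b,.14,0)),vel=.15);say("up")
bt=thin;g=grasp(bt);z=bz(bt["yaw"])
manip.goto_joints([.62,.2,.21,2.1,-1.0,.7,1.86]);say("away")
t=imaging.camera("top");s=imaging.camera("side")
for c,n in((t,"top"),(s,"side")):cv2.imwrite(f"pics/{n}4.png",c["pixels"][:,:,::-1])
C=[EX*(b["u"]+x)+EY*(b["v"]+y)+[0,0,.012+k] for k in(0,.15) for y in(-.1,.1) for x in(-.009,.009)]
def cr(c,x,y,w,h,k):
    o=cv2.resize(c["pixels"][y:y+h,x:x+w,::-1],None,fx=k,fy=k,interpolation=cv2.INTER_CUBIC)
    for p in proj(c,C):cv2.circle(o,tuple(int(v) for v in (p-[x,y]+.5)*k),2,(0,255,0),-1)
    return o
cv2.imwrite("pics/m6.png",np.hstack([cr(s,265,150,100,150,4),cr(t,275,150,100,150,4)]))
```

```text
rel t 11.1 tcp [ 0.5914 -0.0255  0.1117] F [ 0.2 -0.5 -0.5] open 0.55 ff 0.0
up t 12.1 tcp [ 0.5923 -0.026   0.2401] F [-0.6  0.4  0.1] open 0.55 ff 0.0
away t 13.7 tcp [ 0.4846 -0.3251  0.2557] F [ 0.2 -0.2  0.6] open 0.549 ff 0.0
```

View pics/m6.png

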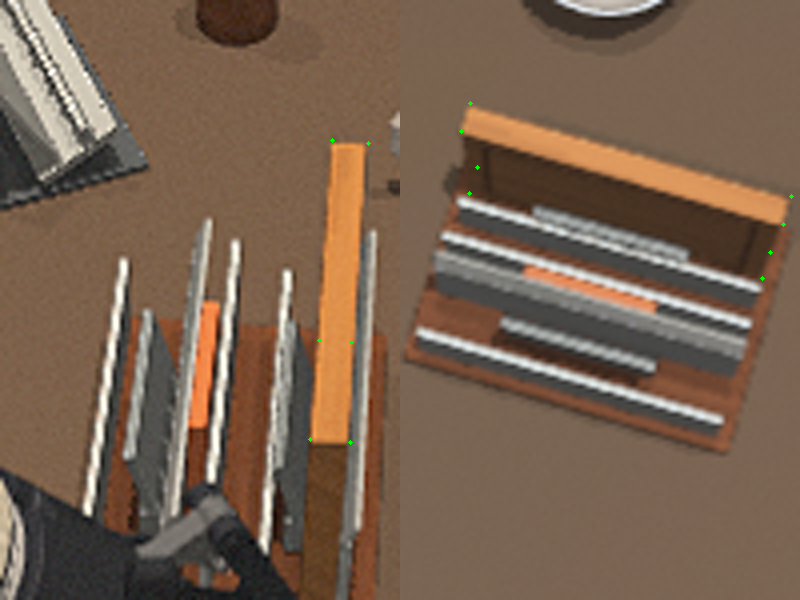

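Side and top crops: the thick board stands in the wide bay. Its corners lie within about 1 px of those predicted for a fully seated, centred board, the trivet is unchanged, and the board is upright. Now the thin board.

Run:
```python
from h import *
b=thin;g=grasp(b);z=bz(b["yaw"]);o=list(tool(b["yaw"],.5,0))
q=manip.inverse_kinematics(list(g+.08*z),o);print(np.round(q,2))
manip.move_ptp(list(g+.08*z),o);say("pre")
hand.move_gripper(.8,60)
manip.move_linear(list(g),vel=.1,max_force=12);say("at")
hand.move_gripper(0,60);say("closed")
print(manip.move_linear(list(g+.12*z),vel=.1,max_force=20));say("lift")
print(np.round(manip.read_qpos(),2), np.round(manip.inverse_kinematics(list(bay(b,.15,-.0025)),list(tool(A,0,0))),2))
```

```text
[ 0.6   0.18  0.29  2.26 -0.9   0.54  1.58]
pre t 14.4 tcp [ 0.3889 -0.3353  0.1857] F [0.9 0.1 0.9] open 0.549 ff 0.0
at t 15.7 tcp [ 0.4262 -0.3375  0.1153] F [-0.6 -0.  -0.4] open 0.799 ff 0.0
closed t 16.2 tcp [ 0.426  -0.3373  0.1152] F [-4.2  1.7  4.5] open 0.109 ff 59.4
False
lift t 17.6 tcp [ 0.3688 -0.3343  0.2198] F [ 0.5 -0.1 -2. ] open 0.111 ff 58.3
[ 0.59  0.09  0.33  2.26 -0.77  0.6   1.47] [ 0.09  0.23 -0.17  1.91  0.05  1.01 -0.38]
```

Run:
```python
from h import *
b=thin
manip.move_ptp(list(bay(b,.18,-.0025)),list(tool(A,0,0)))
manip.move_linear(list(bay(b,.115,-.0025)),vel=.1);say("low");print(bay(b,.115,-.0025))
t=imaging.camera("top");s=imaging.camera("side");S=hsv(s);H=hsv(t)
for c,n in((t,"top"),(s,"side")):cv2.imwrite(f"pics/{n}5.png",c["pixels"][:,:,::-1])
o=manip.read_eef_pos()-np.array([0,0,b["h"]-b["d"]])
C=[o+EX*x+EY*y+[0,0,z] for z in(0,.13) for y in(-.08,.08) for x in(-.005,.005)]
def cr(c,x,y,w,h,k):
    m=cv2.resize(c["pixels"][y:y+h,x:x+w,::-1],None,fx=k,fy=k,interpolation=cv2.INTER_CUBIC)
    for p in proj(c,C):cv2.circle(m,tuple(int(v) for v in (p-[x,y]+.5)*k),2,(0,255,0),-1)
    return m
cv2.imwrite("pics/m7.png",np.hstack([cr(s,270,170,100,150,4),cr(t,270,130,100,150,4)]))
```

```text
low t 20.0 tcp [ 0.5111 -0.0028  0.2125] F [-0.1 -0.3 -2.5] open 0.105 ff 58.3
[ 0.51071061 -0.00277027  0.212     ]
```

View pics/m7.png

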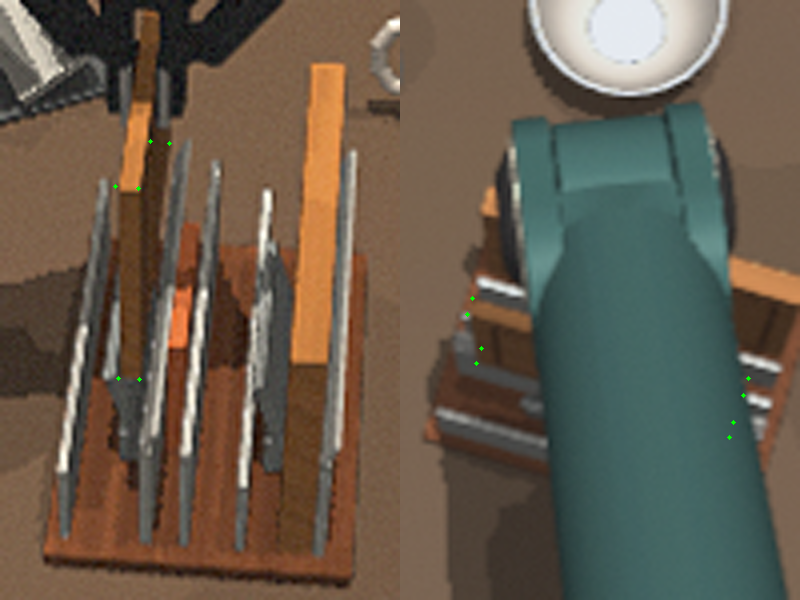

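Side crop: the near end is at (120–141, 380) at the bottom and (119–141, 190) at the top, within 0.7 px of prediction and sitting between keeper and wall. I'm checking the along-bay offset numerically in the top view before lowering.

Run:
```python
from h import *
b=thin;t=imaging.camera("top");H=hsv(t)
o=manip.read_eef_pos()-np.array([0,0,b["h"]-b["d"]])
print(proj(t,[o+EX*x+EY*.08+[0,0,.13] for x in(-.005,.005)]).round(1).tolist(), proj(t,[o+[0,0,.13],o+[0,0,.13]+EY*.01]).round(2).tolist())
for y in range(202,213): print(y,"".join("#" if q[0]<18 and q[1]>120 and q[2]>150 else "." for q in H[y,280:306]))
print(manip.move_linear(list(bay(b,.07,-.0025)),vel=.06,max_force=8));say()
```

```text
[[286.4, 208.3], [287.7, 204.1]] [[321.48, 216.18], [317.16, 214.92]]
202 ..........................
203 ..........................
204 ..........................
205 ..........................
206 ..........................
207 ..........................
208 ..........................
209 ..........................
210 ..........................
211 ..........................
212 ..........................
False
 t 21.1 tcp [ 0.511  -0.0027  0.1672] F [ 0.   0.5 -2. ] open 0.106 ff 58.3
```

Run:
```python
import cv2
t=cv2.cvtColor(cv2.imread("pics/top5.png"),cv2.COLOR_BGR2HSV)
for y in range(201,214): print(y," ".join("%d/%d"%(q[1],q[2]) for q in t[y,284:296]))
```

```text
201 83/120 82/121 84/119 115/131 139/139 52/132 7/177 7/215 9/215 6/219 3/221 7/205
202 82/122 85/120 89/115 125/122 144/142 111/119 7/75 4/70 6/79 6/128 8/188 9/215
203 82/121 83/120 97/118 138/124 141/134 112/107 13/76 7/74 7/74 7/75 7/70 10/74
204 86/122 84/119 112/128 141/134 139/112 105/92 43/77 14/74 7/72 3/74 7/73 10/74
205 84/122 87/117 123/124 143/127 145/111 136/120 117/109 99/108 78/98 41/81 18/72 7/71
206 82/121 102/118 140/126 143/134 144/129 143/137 143/141 146/145 141/137 120/113 100/102 80/92
207 84/121 105/124 116/128 123/122 141/132 143/134 144/135 143/136 143/136 146/138 145/139 139/132
208 85/111 44/122 37/146 73/126 139/119 142/126 144/133 144/135 142/133 143/136 144/135 143/137
209 91/109 20/127 7/151 37/109 129/77 137/93 144/110 143/118 142/122 145/125 143/130 143/134
210 102/115 112/107 49/84 49/73 131/74 134/74 136/73 129/75 135/87 138/96 144/106 143/118
211 116/110 126/117 66/89 47/71 120/72 129/75 134/74 133/75 133/71 124/66 127/66 134/80
212 79/107 89/120 51/95 34/74 104/71 131/72 131/70 129/71 126/65 115/51 119/58 127/70
213 29/107 35/118 25/110 23/90 82/78 136/71 133/71 129/71 135/64 122/50 119/60 128/68
```

Run:
```python
from h import *
b=thin;d=.001
print(manip.move_linear(list(bay(b,.045,-.0025,d)),vel=.04,max_force=12));say()
print(manip.move_linear(list(bay(b,.022,-.002,d)),vel=.03,max_force=18));say()
print(manip.move_linear(list(bay(b,.007,-.0015,d)),vel=.02,max_force=20));say()
```

```text
False
 t 21.8 tcp [ 0.5114 -0.0019  0.142 ] F [ 3.2 -1.  -2.6] open 0.106 ff 58.4
False
 t 22.8 tcp [ 0.5112 -0.002   0.1186] F [ 3.8 -0.4 -3.4] open 0.102 ff 58.4
True
 t 23.3 tcp [ 0.5119 -0.0015  0.1089] F [-0.8  0.9  3.5] open 0.11 ff 59.8
```

Run:
```python
from h import *
b=thin
hand.move_gripper(.5);say("rel")
manip.move_linear(list(bay(b,.16,0)),vel=.15)
manip.goto_joints([-1.326,.468,-.012,1.603,.006,1.071,-.056]);say("home")
t=imaging.camera("top");s=imaging.camera("side")
for c,n in((t,"top"),(s,"side")):cv2.imwrite(f"pics/{n}6.png",c["pixels"][:,:,::-1])
C=[EX*(q["u"]+x*w)+EY*(q["v"]+y*l)+[0,0,.012+q["h"]] for q,w,l in((thin,.005,.08),(thick,.009,.1)) for x in(-1,1) for y in(-1,1)]
def cr(c,x,y,w,h,k):
    m=cv2.resize(c["pixels"][y:y+h,x:x+w,::-1],None,fx=k,fy=k,interpolation=cv2.INTER_CUBIC)
    for p in proj(c,C):cv2.circle(m,tuple(int(v) for v in (p-[x,y]+.5)*k),2,(0,255,0),-1)
    return m
cv2.imwrite("pics/m8.png",np.hstack([cr(s,270,170,100,150,4),cr(t,270,150,100,150,4)]))
# unchanged elsewhere?
for n,c in(("top",t),("side",s)):
    d=np.abs(cv2.imread(f"pics/{n}0.png")[:,:,::-1].astype(int)-c["pixels"]).max(2)>60
    k,l,st,_=cv2.connectedComponentsWithStats(d.astype(np.uint8));print(n,st[1:][st[1:,4]>25].tolist())
```

```text
rel t 23.7 tcp [ 0.5128 -0.0019  0.1088] F [-0.2  0.1 -0.5] open 0.501 ff 0.0
home t 27.4 tcp [0.1859 0.6227 0.231 ] F [-0.2 -0.2 -0.8] open 0.499 ff 0.0
top [[291, 177, 81, 30, 550], [308, 200, 40, 15, 154], [289, 215, 64, 22, 223], [299, 229, 40, 16, 163], [157, 235, 83, 38, 1540], [420, 250, 73, 23, 1061], [51, 359, 9, 12, 74]]
side [[115, 21, 7, 16, 35], [131, 21, 14, 21, 125], [123, 36, 5, 8, 28], [226, 108, 60, 84, 921], [343, 186, 13, 75, 657], [294, 197, 19, 68, 473], [257, 198, 32, 10, 123], [333, 230, 9, 40, 167], [274, 341, 55, 109, 2314]]
```

View pics/m8.png

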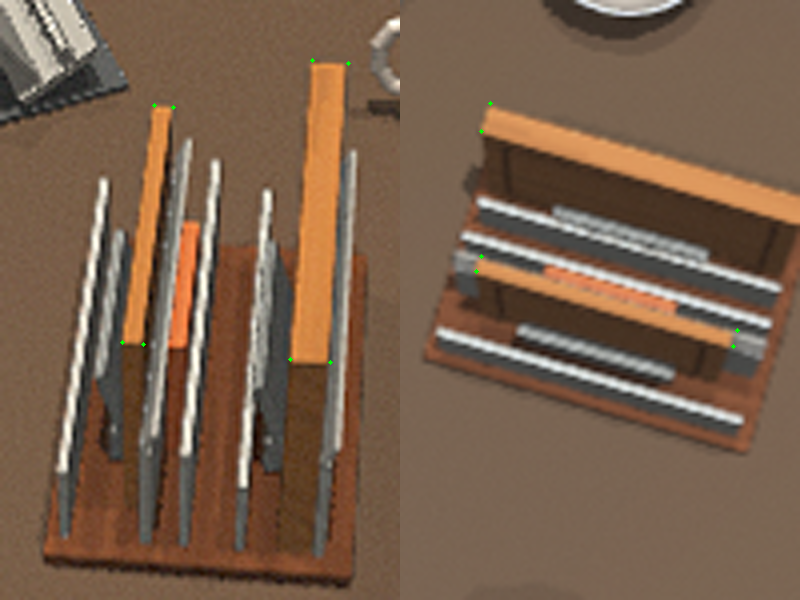

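The final crop shows both boards upright, their top corners within about 1 px of the seated, centred predictions (thin (123–172, 105–345), thick (291–347, 62–362)). The trivet is in place, and the image difference shows changes only at the rack, the stands and the arm.

```bash
python3 -c "
from rig import job_done
print(job_done())"
```

```text
the job is handed in; nothing more can be done
None
```

I put both boards away and handed the job in at about 27 s: each is seated on the rack floor in its bay, upright and centred to about 1 px in the final images, with the trivet and everything else left where it was.

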